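Swing down the enclosure's service flap with the hook pole

ROBOT

A 6-joint arm with a two-finger parallel gripper is mounted at the origin on the work surface. World frame = base frame: x ahead of the robot, y to its left, z up, the work surface at z = 0. Lengths are in mm, angles in rad, forces in N, time in s.
With the tool pointing down it reaches from about 275 to 1000 mm from the base axis. Payload 8.4 kg.
Tool frame: the origin (TCP) lies midway between the tips of the shut fingers; the grasp point (between the pads) lies 19 mm behind it; z points along the fingers, y is the line along which they close (so a half turn about z gives the same grasp; the last joint's range is limited). The gripper opens to 85 mm and grips with 20 to 120 N. Pads are 22 mm wide; open, the fingers measure 114 mm over their backs; the gripper's body (76 mm by 85 mm) begins 54 mm behind the grasp point. The pads swing forward as they close: fully open they stand 13 mm farther back than shut.
Start: joints at [-1.155, 0.353, 1.633, -0, 1.155, -0.002], TCP at [253.593, -571.243, 205.781] pointing down, gripper open.
Joint ranges: [-2.63, 2.63], [-0.92, 2.1], [0.06, 2.66], [-1.3, 4.44], [0, 2.69], [-3.02, 3.02]. Speed limits (rad/s): [2.22, 2.22, 2.79, 3.14, 3.14, 3.14].

INTERFACE

Orientations are given as [roll, pitch, yaw] about the fixed x, y, z axes, in that order (R = Rz(yaw) Ry(pitch) Rx(roll)).
In Python, from rig import r, imaging gives the robot as it stands. The module is installed in compiled form; this text tells all that it offers.
- The arm moves only by the tool arm_command, never from a script. Its argument "deltas" is a list of rows, each an object of numbers: "hand": the finger opening in mm, from 0 to 85.4; "tx", "ty", "tz": the shift along the tool's x, y, z in mm; "wx", "wy", "wz": the turn, a rotation vector about the tool's x, y, z in rad. A call has 1 to 8 rows; each row shifts and turns the commanded pose from where the row before left it, along the tool's axes as they then stand; what a row does not reach is not made up. A row lasts 1/8 s, in which the tool goes at most 62.5 mm and 10.7 degrees, less where a joint would pass 70% of its speed; a pose out of reach is approached as far as the arm can. A call with a gripper value outside its range is refused whole. The fingers move at their own pace and stop on an object; "squeeze" is the grip in N (left out, the last holds). Time passes only in rows, so rows that do not move let the fingers close. It gives the time, the measured TCP pose, the force, the opening and the grip force at its end, in the units of the state.
- r.sense(): the state, without advancing time (a new reading comes with each control period).
- imaging.grab_frame(name): name is "scene" or "top" or "wrist"; returns a dict with "image" (420x560x3 uint8, red, green, blue), "mtx" (3x3 intrinsics, pixels), "D" ([k1, k2, p1, p2, k3] as OpenCV has them; the pictures are not rectified), "world_to_cam" (4x4, takes a point from world to camera coordinates). Camera axes: x right, y up, looking along -z (the intrinsics and any distortion apply to the point x, -y, -z); pixel columns grow to the right and rows downward; lengths in mm; the calibration is good to about 2 mm. A picture is of the moment at which its call begins. There is no depth.
- r.sign_off(): hands the job in; it is judged then, once.
The state is a dict: "clock": time; "qpos": joint angles; "qvel": joint speeds; "joint_efforts": joint torques, N m; "eef_pos": TCP position; "tcp_rot": TCP orientation; "contact_force": force on the tool from outside, world axes, zero at the start; "wrist_torque": the same for the moment, N m; "opening": opening from 0.0 (shut) to 1.0 (fully open); "grasp_force": force on a finger pad.
Only numpy, scipy, OpenCV 4.12 (cv2) and the standard library are available. Lean on these libraries where they do the work, as an engineer would, in place of code of your own. Each camera call takes 0.05 s, during which the arm holds its last target. There are 200 camera calls.

TASK

Take the hook pole off its rest, hook it into the pull eye on the control enclosure's service flap and ease the flap all the way down to its stop, then lay the pole back in both saddles of its rest, prong hanging down at the same end as before. Move the flap only with the pole, never with the hand or arm, do not let it slam, and leave the other things on the bench where they are.

Things in the scene. Friction and masses are not known exactly. Their poses are not given: they have to be found in the camera images.
- enclosure: Grey sheet-steel control enclosure, 260 wide, 200 deep, 285 high (mm), fixed to the bench. Origin: centre of its underside; its own -x is its front, y along its width, z up. The upper front (140 to 270 mm above the bench) is the service flap, hinged along its lower edge; below it is plain sheet with louvres.
- flap (a joint): Flap angle (rad): 0 shut, upright; 1.25 fully swung down, at its stop, not quite level. Flap 228 wide, 130 high, 4 thick. Stiff hinge (friction about 0.45 N m): it stays where it is left and about 3.5 N at its upper edge moves it. Along its upper edge runs a steel rail, 200 mm long, with the pull eye clamped on it.
- flap_hinge (a point): Middle of the flap's hinge line, 140 mm above the bench, on the enclosure's front face. Axes turn with the flap: x into the enclosure when shut, y along the hinge line, z up the flap.
- flap_edge (a point): Point moving with the flap, axes as flap_hinge: mid-width, 128 mm up the flap and 16 mm out in front of its face; 268 mm above the bench when shut. The root of the PULL EYE is on the line through it along y, up to 50 mm to either side: where is not reported, see or feel for it. The eye does not slide. Beside the eye nothing stands out from the flap more than 8 mm.
- flap_rail (a point): On the flap's face at the middle of the rail, 105 mm up from the hinge; axes as flap_hinge. The PULL EYE on this rail: a U-shaped bail of 6 mm steel bar, 37 mm long, 32 wide (along y), pointing outwards and 40 degrees up when shut (31 below level when down). Opening 20 wide (y) by 28 long, from 3 mm out of its root. Its grey clamp, 30 wide, 12 thick, reaches 40 mm down from the root.
- pole: Short hook pole, 180 g. Origin: centre of its black handle, 130 long (x), 18 wide (y), 24 high (z). From the handle's +x end a 9 mm round steel shank runs on along its axis; 150 mm from the origin it turns square down (-z) into a round-ended prong of the same bar. Balances 20 to 40 mm ahead of the origin. Starts on its rest, prong hanging down.
- hook_tip (a point): End of the pole's prong: 150 mm ahead (x) and 46.5 mm below (-z) the pole's origin.
- rest: Fixed aluminium rest: base 150 x 70 x 8 mm, two saddles at x = -50 and +50 mm, each 12 thick, 26 wide, floor 63 mm above the bench, with flared lips up to 79 mm. Origin: centre of its underside. The pole lies in both saddles, its origin 75 mm above this one, x axes alike; 88 mm of handle between the saddles is free for the fingers.
- inverter: White and black frequency inverter, 130 x 170 x 118 mm. Bystander, to be left where it is. Origin: centre of its underside.
- module: Black power module on an aluminium foot, 85 x 60 x 49 mm, on the bench in front of the enclosure. Bystander, to be left where it is. Origin: centre of its underside.
- relay: Clear-cased relay on a black socket, 60 x 60 x 85 mm. Bystander, to be left where it is. Origin: centre of its underside.
- breaker: White three-pole breaker block, 70 x 54 x 72 mm. Bystander, to be left where it is. Origin: centre of its underside.
- carton_a: Closed carton 100 x 120 x 85 mm. Bystander, to be left where it is. Origin: centre of its underside.
- carton_b: Closed carton 120 x 90 x 100 mm. Bystander, to be left where it is. Origin: centre of its underside.
- screwdriver: Screwdriver lying on the bench, about 200 mm long, 26 mm high. Bystander, to be left where it is. Origin: centre of its underside (middle of the tool).
There are look-alikes about, which are no part of the job. Leave any green look-alike of the rest alone.

How it is judged (in metres and radians):
On the way, in this order (a step that is already met when the one before it is completed fails the run):
1. the pole's prong is in the pull eye and the flap has started to swing down with it (value of joint flap between 0.2 and 1 rad and x of hook_tip in the frame of flap_edge between -0.075 and -0.002 m and z of hook_tip in the frame of flap_edge between -0.06 and 0.006 m), for 0.1 s.
2. the flap is swung down to its stop (value of joint flap above 1.17 rad), for 0.2 s.
At the end, for the whole second after the job is handed in: The flap is down within 0.08 rad of its stop and still (joint above 1.17); the pole lies still in both saddles of the rest: its origin within 30 mm (horizontally) of the rest's and 69 to 82 mm above it, along the rest within 0.12 rad, upright within 0.15 rad with the prong down at the rest's +x end (value of joint flap above 1.17 rad and horizontal distance between pole and rest below 0.03 m and z of pole in the frame of rest between 0.069 and 0.082 m and angle between pole's own z axis and vertical below 0.15 rad and x of hook_tip in the frame of rest above 0.11 m and angle between the x axis of pole and the x axis of rest, either way round below 0.12 rad and linear speed of pole below 0.02 m/s and velocity of joint flap below 0.05 rad/s); the robot touches nothing.
It fails at once if the flap slams (swings faster than 2.5 rad/s) (velocity of joint flap above 2.5 rad/s).
It fails at once if the fingers or arm push the enclosure or its flap (over 2 N) (contact force between any of the fingers, the arm and enclosure above 2 N).
It fails at once if a bystander is moved more than 25 mm (distance of any of inverter, module, relay, breaker, carton_a, carton_b, screwdriver from where it was at the start of the episode above 0.025 m).
It also fails if it takes over 58 s, if anything falls off the work surface, if the arm or the gripper's body presses on something with over 40 N, if the wrist force passes 120 N, or if a joint passes its speed limit or range.

## Working session

There is one attempt and no reset: what is moved stays moved. The work goes in short steps, Python scripts to look and compute and a tool call to move; the robot and the scene stay as the last step left them, time stands still between calls to the robot, and variables do not carry over. Pictures are saved under pics/ and viewed, at most 10 in all, crops included, and the job is handed in when it is done.

Besides the shell and the picture viewer there is one more tool, called after "Request:" as name([rows], argument=value, ...), one row to a line, values as JSON. arm_command: Moves the arm, as the interface text tells. Its arguments: {"type":"object","properties":{"deltas":{"type":"array"},"squeeze":{"type":"number"}},"required":["deltas"]}

```bash
mkdir -p pics; cat > h.py <<'E'
import numpy as np, cv2, pickle
from scipy.spatial.transform import Rotation as R
def grab(n,save=None):
    from rig import r, imaging
    f=imaging.grab_frame(n)
    if save:
        cv2.imwrite(f'pics/{save}.png',cv2.cvtColor(f['image'],cv2.COLOR_RGB2BGR)); pickle.dump(f,open(f'{save}.pkl','wb'))
    return f
def load(s): return pickle.load(open(f'{s}.pkl','rb'))
def ray(f,uv):
    p=cv2.undistortPoints(np.array([[uv]],float),np.array(f['mtx'],float),np.array(f['D'],float))[0,0]
    W=np.array(f['world_to_cam']); Rm=W[:3,:3]; o=-Rm.T@W[:3,3]
    d=Rm.T@np.array([p[0],-p[1],-1]); return o,d/np.linalg.norm(d)
def onz(f,uv,z):
    o,d=ray(f,uv); return o+d*(z-o[2])/d[2]
def proj(f,P):
    W=np.array(f['world_to_cam']); c=W[:3,:3]@np.array(P,float)+W[:3,3]; c=c*[1,-1,-1]
    return cv2.projectPoints(c.reshape(1,1,3),np.zeros(3),np.zeros(3),np.array(f['mtx'],float),np.array(f['D'],float))[0][0,0]
def tri(f1,a,f2,b):
    o1,d1=ray(f1,a);o2,d2=ray(f2,b)
    s=np.linalg.lstsq(np.c_[d1,-d2],o2-o1,rcond=None)[0]
    p,q=o1+s[0]*d1,o2+s[1]*d2; return (p+q)/2,np.linalg.norm(p-q)
E
python3 - <<'E'
from h import *
a=grab('scene','s0');b=grab('top','t0')
for f in(a,b): print(np.array(f['mtx']).round(),ray(f,(280,210)))
from rig import r
print(r.sense())
E
```

```text
[[498.   0. 271.]
 [  0. 498. 206.]
 [  0.   0.   1.]] (array([1585.73180203,  378.38527217, 1136.48642071]), array([-0.7181431 , -0.19025039, -0.66938425]))
[[501.   0. 279.]
 [  0. 501. 208.]
 [  0.   0.   1.]] (array([ 451.51595834,   43.93017935, 1448.62571448]), array([ 0.05615726, -0.00471661, -0.9984108 ]))
{'clock': 0.1, 'qpos': array([-1.15539595e+00,  3.53588506e-01,  1.63405312e+00, -1.48653712e-05,
        1.15518690e+00, -2.37936755e-03]), 'qvel': array([-0.00028944, -0.00089899, -0.00044221,  0.0002766 , -0.00058453,
       -0.00088093]), 'joint_efforts': array([-7.67926231e-04, -6.06357193e+01, -3.42819786e+01, -3.58439968e-05,
        3.85725492e-03,  2.94187680e-05]), 'eef_pos': array([ 253.40775488, -570.8290476 ,  205.13360551]), 'tcp_rot': array([-3.14035676e+00,  1.06518433e-05,  4.17785764e-01]), 'contact_force': array([-0.53782891,  0.67328517, -0.15373855]), 'wrist_torque': array([-0.02743953,  0.01436217,  0.02923752]), 'grasp_force': 0.0, 'opening': 0.9990406774488785}
```

View pics/s0.png

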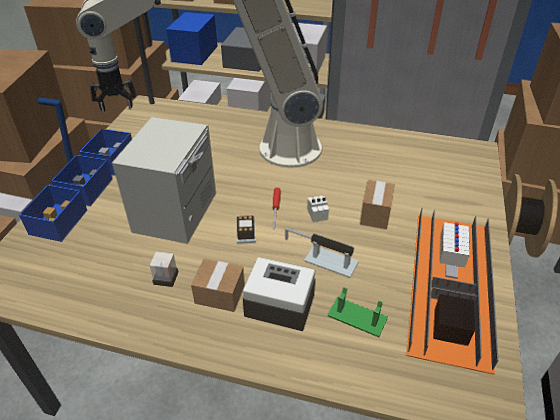

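View pics/t0.png

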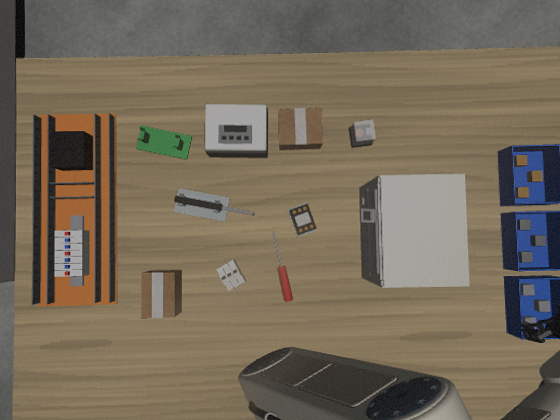

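Top view: grey rest with the black pole at about (202,205), shank toward the right, prong at (253,213). A green look-alike rest stands at (163,141), to be left alone. The enclosure is at (425,230), its front facing left (+y), with a clamp or eye near (367,215). One enlarged crop to confirm.

```bash
python3 - <<'E'
from h import *
a=cv2.imread('pics/t0.png');b=cv2.imread('pics/s0.png')
c1=cv2.resize(a[170:300,165:265],None,fx=4,fy=4,interpolation=cv2.INTER_CUBIC)[:300]
c2=cv2.resize(a[165:295,350:420],None,fx=4,fy=4,interpolation=cv2.INTER_CUBIC)
c3=cv2.resize(b[110:240,165:225],None,fx=4,fy=4,interpolation=cv2.INTER_CUBIC)
c4=cv2.resize(b[220:280,275:365],None,fx=3,fy=3,interpolation=cv2.INTER_CUBIC)
o=np.zeros((600,800,3),np.uint8)
o[:240,:400]=c1[:240]; o[250:430,:270]=c4; o[:520,270+135:405+280]=c2[:, :280]
cv2.imwrite('pics/c1.png',o)
cv2.imwrite('pics/c2.png',c3)
E
```

```text
(no output)
```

View pics/c1.png

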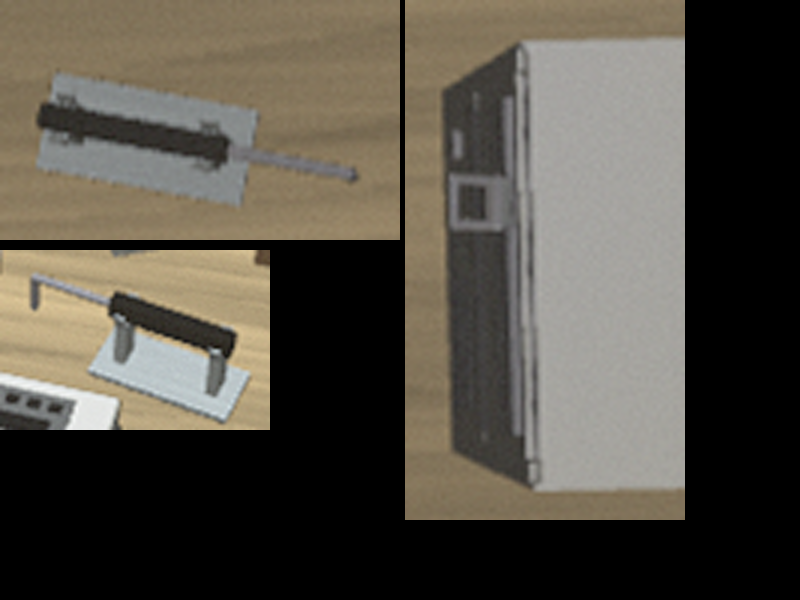

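View pics/c2.png

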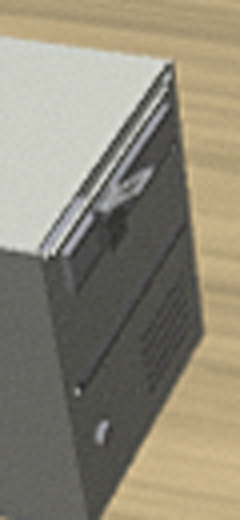

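```bash
python3 - <<'E'
from h import *
t=load('t0');s=load('s0')
A=onz(t,(174.5,198.75),87);B=onz(t,(222,207.5),87);C=onz(t,(253.2,213.5),79.5)
print('handle',A,B,np.linalg.norm(A-B),'mid',(A+B)/2,'prong',C,np.linalg.norm(C-(A+B)/2))
print('yaw',np.arctan2(*(B-A)[[1,0]]),np.arctan2(*(C-A)[[1,0]]))
# rest base corners top crop (55,72)(258,110)(240,205)(38,168), z=8
q=[onz(t,(165+x/4,170+y/4),8) for x,y in[(55,72),(258,110),(240,205),(38,168)]]
print('rest',np.mean(q,0),[np.linalg.norm(q[i]-q[i-1]).round(1) for i in range(4)])
d=q[1]-q[0]+q[2]-q[3];print('rest yaw',np.arctan2(d[1],d[0]))
# enclosure top front corners
E1=onz(t,(379.25,175.5),285);E2=onz(t,(383,286.75),285)
print('enc',E1,E2,np.linalg.norm(E1-E2))
e=onz(t,(367,215.5),279);print('eye top',e)
# scene crop c2 : eye opening ~ (128,190)/4
se=(165+128/4,110+187/4);print(tri(t,(367,215.5),s,se))
print('reproj',proj(s,e),se)
n=(E2-E1)/np.linalg.norm(E2-E1)
print('enc lin dir yaw',np.arctan2(n[1],n[0]))
for nm,uv,z in[('module',(303,219),49),('breaker',(231,275),72),('scr1',(274,230),10),('scr2',(288,298),20),('inv',(236,130),118),('carton',(160,294),85)]: print(nm,onz(t,uv,z).round())
E
```

```text
handle [564.8434385  324.09514194  87.        ] [538.25154391 195.28034832  87.        ] 131.53090859066538 mid [551.5474912  259.68774513  87.        ] prong [520.4766972  111.01772039  79.5       ] 152.06715785201808
yaw -1.774371754714169 -1.7760820176291767
rest [552.66717054 261.64091467   8.        ] [np.float64(70.3), np.float64(149.0), np.float64(69.7), np.float64(147.7)]
rest yaw -1.7753104739107999
enc [ 592.74702758 -194.95021232  285.        ] [ 335.0632494  -194.84882031  285.        ] 257.6837981333967
eye top [ 500.15742624 -164.543538    279.        ]
(array([ 499.65175987, -163.10076244,  278.29423214]), np.float64(3.2609878092008158))
reproj [195.89638026 156.52998679] (197.0, 156.75)
enc lin dir yaw 3.1411991790543095
module [504. -26.  49.]
breaker [354. 175.  72.]
scr1 [475.  56.  10.]
scr2 [282.  20.  20.]
inv [744. 151. 118.]
carton [309. 365.  85.]
```

Rest and pole agree: both are at about (552,260), yaw -1.775, and the sizes fit. The eye is at about (500,-164,279) on the front face y≈-195, 30 mm out as it should be. Next: rise clear of the enclosure, turn the tool along the pole and travel there.

Request:
arm_command([
  {"hand": 60,"tz": -26,"wz": -0.158},
  {"tz": -26,"wz": -0.158},
  {"tz": -26,"wz": -0.158},
  {"tz": -26,"wz": -0.158},
  {"tz": -26,"wz": -0.158},
  {"tz": -26,"wz": -0.159},
  {"tx": 30,"ty": 4},
  {"tx": 56,"ty": 8},
], squeeze=100)

```text
schema error: expected keys hand, tx, ty, tz, wx, wy, wz
```

Request:
arm_command([
  {"tx": 56,"ty": 8},
  {"tx": 56,"ty": 8},
  {"tx": 56,"ty": 8},
  {"tx": 56,"ty": 8},
  {"tx": 56,"ty": 8},
  {"tx": 56,"ty": 8},
  {"tx": 56,"ty": 8},
  {"tx": 56,"ty": 8},
])

```text
schema error: expected keys hand, tx, ty, tz, wx, wy, wz
```

All keys are needed in every row.

Request:
arm_command([
  {"hand": 60,"tx": 0,"ty": 0,"tz": -26,"wx": 0,"wy": 0,"wz": -0.158},
  {"hand": 60,"tx": 0,"ty": 0,"tz": -26,"wx": 0,"wy": 0,"wz": -0.158},
  {"hand": 60,"tx": 0,"ty": 0,"tz": -26,"wx": 0,"wy": 0,"wz": -0.158},
  {"hand": 60,"tx": 0,"ty": 0,"tz": -26,"wx": 0,"wy": 0,"wz": -0.158},
  {"hand": 60,"tx": 0,"ty": 0,"tz": -26,"wx": 0,"wy": 0,"wz": -0.158},
  {"hand": 60,"tx": 0,"ty": 0,"tz": -26,"wx": 0,"wy": 0,"wz": -0.159},
  {"hand": 60,"tx": 30,"ty": 4,"tz": 0,"wx": 0,"wy": 0,"wz": 0},
  {"hand": 60,"tx": 56,"ty": 8,"tz": 0,"wx": 0,"wy": 0,"wz": 0},
], squeeze=100)

```text
clock: 1.1
eef_pos: [282.6, -489.5, 361.3]
tcp_rot: [-3.141, -0.0, 1.365]
contact_force: [1.4, 0.4, -0.3]
opening: 0.698
grasp_force: 0.0
```

Request:
arm_command([
  {"hand": 60,"tx": 56,"ty": 8,"tz": 0,"wx": 0,"wy": 0,"wz": 0},
  {"hand": 60,"tx": 56,"ty": 8,"tz": 0,"wx": 0,"wy": 0,"wz": 0},
  {"hand": 60,"tx": 56,"ty": 8,"tz": 0,"wx": 0,"wy": 0,"wz": 0},
  {"hand": 60,"tx": 56,"ty": 8,"tz": 0,"wx": 0,"wy": 0,"wz": 0},
  {"hand": 60,"tx": 56,"ty": 8,"tz": 0,"wx": 0,"wy": 0,"wz": 0},
  {"hand": 60,"tx": 56,"ty": 8,"tz": 0,"wx": 0,"wy": 0,"wz": 0},
  {"hand": 60,"tx": 56,"ty": 8,"tz": 0,"wx": 0,"wy": 0,"wz": 0},
  {"hand": 60,"tx": 56,"ty": 8,"tz": 0,"wx": 0,"wy": 0,"wz": 0},
])

```text
clock: 2.1
eef_pos: [436.4, -61.9, 361.7]
tcp_rot: [3.141, 0.0, 1.367]
contact_force: [-0.3, -0.8, 0.2]
opening: 0.704
grasp_force: 0.0
```

Request:
arm_command([
  {"hand": 60,"tx": 45,"ty": 7,"tz": 26,"wx": 0,"wy": 0,"wz": 0},
  {"hand": 60,"tx": 45,"ty": 7,"tz": 26,"wx": 0,"wy": 0,"wz": 0},
  {"hand": 60,"tx": 45,"ty": 7,"tz": 26,"wx": 0,"wy": 0,"wz": 0},
  {"hand": 60,"tx": 45,"ty": 7,"tz": 26,"wx": 0,"wy": 0,"wz": 0},
  {"hand": 60,"tx": 45,"ty": 7,"tz": 26,"wx": 0,"wy": 0,"wz": 0},
  {"hand": 60,"tx": 45,"ty": 7,"tz": 26,"wx": 0,"wy": 0,"wz": 0},
  {"hand": 60,"tx": 44,"ty": 6,"tz": 26,"wx": 0,"wy": 0,"wz": 0},
  {"hand": 60,"tx": 0,"ty": 0,"tz": 0,"wx": 0,"wy": 0,"wz": 0},
])

```text
clock: 3.1
eef_pos: [545.9, 236.0, 176.9]
tcp_rot: [-3.138, 0.002, 1.369]
contact_force: [0.6, -0.1, 0.2]
opening: 0.7
grasp_force: 0.0
```

```bash
python3 - <<'E'
from h import *
f=grab('wrist','w1')
from rig import r
s=r.sense();print(s['eef_pos'],s['tcp_rot'])
# black handle mask
h=cv2.cvtColor(f['image'],cv2.COLOR_RGB2HSV)
m=((h[...,2]<75)).astype(np.uint8)
n,l,st,ce=cv2.connectedComponentsWithStats(m)
for i in range(1,n):
    if st[i,4]>800:
        ys,xs=np.where(l==i); rr=cv2.minAreaRect(np.c_[xs,ys].astype(np.float32)); print(st[i],rr,onz(f,rr[0],87))
print(proj(f,[552,260.6,87]))
E
```

```text
[545.97133383 234.70340611 178.14483765] [-3.13911242e+00  1.81853647e-03  1.36871974e+00]
[  10   33   35   76 1312] ((25.56756591796875, 71.09458923339844), (29.09861946105957, 73.32195281982422), 9.462322235107422) [377.18191959 378.32001267  87.        ]
[ 272   86   23  160 3266] ((282.83905029296875, 165.494384765625), (21.109407424926758, 159.15528869628906), 0.48554590344429016) [554.19291937 266.74693068  87.        ]
[    0   134   560   286 51430] ((279.5, 276.5), (285.0, 559.0), 90.0) [532.22677765 172.73739425  87.        ]
[ 539  229   21   70 1186] ((549.0, 263.5), (69.0, 20.0), 90.0) [770.99557099 134.38002097  87.        ]
[281.65715742 173.6561582 ]
```

View pics/w1.png

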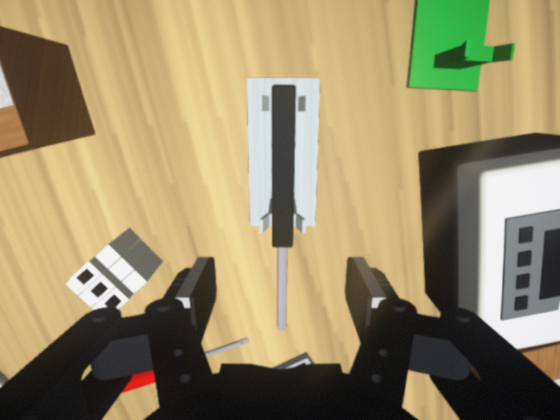

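The wrist view shows the pole handle from (283,86) to (283,246), straight along the fingers' mid-line and with free saddles; the green decoy sits off at upper right. I cast the handle ends onto its top height as a check.

```bash
python3 - <<'E'
from h import *
f=load('w1')
a=onz(f,(283.5,86),87);b=onz(f,(282.5,246.5),87);print(a,b,np.linalg.norm(a-b),(a+b)/2,np.arctan2(*(b-a)[[1,0]]))
print(onz(f,(281.5,329),79.5))
E
```

```text
[566.38933863 324.50586198  87.        ] [540.3571586  199.79664334  87.        ] 127.39726689549097 [553.37324861 262.15125266  87.        ] -1.7765843371118817
[522.04914181 114.00500788  79.5       ]
```

Request:
arm_command([
  {"hand": 60,"tx": 2,"ty": 1,"tz": 40,"wx": 0,"wy": 0,"wz": 0},
  {"hand": 60,"tx": 0,"ty": 0,"tz": 40,"wx": 0,"wy": 0,"wz": 0},
  {"hand": 60,"tx": 0,"ty": 0,"tz": 28,"wx": 0,"wy": 0,"wz": 0},
  {"hand": 60,"tx": 0,"ty": 0,"tz": 13,"wx": 0,"wy": 0,"wz": 0},
  {"hand": 10,"tx": 0,"ty": 0,"tz": 0,"wx": 0,"wy": 0,"wz": 0},
  {"hand": 10,"tx": 0,"ty": 0,"tz": 0,"wx": 0,"wy": 0,"wz": 0},
  {"hand": 10,"tx": 0,"ty": 0,"tz": 0,"wx": 0,"wy": 0,"wz": 0},
  {"hand": 10,"tx": 0,"ty": 0,"tz": 0,"wx": 0,"wy": 0,"wz": 0},
], squeeze=120)

```text
clock: 4.15
eef_pos: [548.8, 236.1, 60.6]
tcp_rot: [3.14, -0.001, 1.367]
contact_force: [-3.1, -1.5, 8.4]
opening: 0.138
grasp_force: 90.1
```

Request:
arm_command([
  {"hand": 10,"tx": 0,"ty": 0,"tz": 0,"wx": 0,"wy": 0,"wz": 0},
  {"hand": 10,"tx": 0,"ty": 0,"tz": 0,"wx": 0,"wy": 0,"wz": 0},
])

```text
clock: 4.4
eef_pos: [548.8, 236.1, 60.6]
tcp_rot: [3.14, -0.001, 1.367]
contact_force: [-2.4, -1.3, 7.2]
opening: 0.141
grasp_force: 89.9
```

```bash
python3 -c "
from rig import r
s=r.sense();print(s['eef_pos'],s['tcp_rot'],s['contact_force'],s['opening'],s['grasp_force'])"
```

```text
[548.78598875 236.10831347  60.6006274 ] [ 3.14017306e+00 -9.95806378e-04  1.36687154e+00] [-2.39278811 -1.25658885  7.24047835] 0.1412798392511607 89.9194916523993
```

Request:
arm_command([
  {"hand": 10,"tx": 0,"ty": 0,"tz": -10,"wx": 0,"wy": 0,"wz": 0},
  {"hand": 10,"tx": 0,"ty": 0,"tz": -20,"wx": 0,"wy": 0,"wz": 0},
  {"hand": 10,"tx": 0,"ty": 0,"tz": -40,"wx": 0,"wy": 0,"wz": 0},
  {"hand": 10,"tx": 0,"ty": 0,"tz": -45,"wx": 0,"wy": 0,"wz": 0},
  {"hand": 10,"tx": 0,"ty": 0,"tz": -45,"wx": 0,"wy": 0,"wz": -0.068},
  {"hand": 10,"tx": 0,"ty": 0,"tz": -45,"wx": 0,"wy": 0,"wz": -0.068},
  {"hand": 10,"tx": 0,"ty": 0,"tz": -45,"wx": 0,"wy": 0,"wz": -0.068},
  {"hand": 10,"tx": 0,"ty": 0,"tz": -38,"wx": 0,"wy": 0,"wz": 0},
])

```text
clock: 5.4
eef_pos: [548.1, 235.8, 349.8]
tcp_rot: [3.14, -0.001, 1.572]
contact_force: [0.2, 1.0, -2.9]
opening: 0.137
grasp_force: 86.6
```

Request:
arm_command([
  {"hand": 10,"tx": -40,"ty": -10,"tz": 0,"wx": 0,"wy": 0,"wz": 0},
  {"hand": 10,"tx": -40,"ty": -10,"tz": 0,"wx": 0,"wy": 0,"wz": 0},
  {"hand": 10,"tx": -40,"ty": -10,"tz": 0,"wx": 0,"wy": 0,"wz": 0},
  {"hand": 10,"tx": -40,"ty": -10,"tz": 0,"wx": 0,"wy": 0,"wz": 0},
  {"hand": 10,"tx": -36,"ty": -9,"tz": 0,"wx": 0,"wy": 0,"wz": 0},
  {"hand": 10,"tx": 0,"ty": 0,"tz": 0,"wx": 0,"wy": 0,"wz": 0},
  {"hand": 10,"tx": 0,"ty": 0,"tz": 0,"wx": 0,"wy": 0,"wz": 0},
])

```text
clock: 6.28
eef_pos: [499.3, 40.1, 347.4]
tcp_rot: [3.141, -0.001, 1.57]
contact_force: [0.2, 0.3, -0.9]
opening: 0.138
grasp_force: 86.6
```

```bash
python3 - <<'E'
from h import *
a=grab('scene','s1');b=grab('top','t1');c=grab('wrist','w2')
from rig import r
s=r.sense();print(s['eef_pos'],s['tcp_rot'],s['contact_force'],s['opening'],s['grasp_force'])
P=s['eef_pos']; 
for nm,f in(('s',a),('t',b)): print(nm,'prong corner',proj(f,P+[0,-124.6,14.4]),'tip',proj(f,P+[0,-124.6,14.4-46.5]))
A=cv2.imread('pics/t1.png');B=cv2.imread('pics/s1.png')
o=np.zeros((600,800,3),np.uint8)
o[:,:400]=cv2.resize(A[140:290,310:410],None,fx=4,fy=4,interpolation=cv2.INTER_CUBIC)
o[:,400:]=cv2.resize(B[60:210,175:275],None,fx=4,fy=4,interpolation=cv2.INTER_CUBIC)
cv2.imwrite('pics/c3.png',o)
E
```

```text
[499.34751856  40.62359542 346.91053995] [ 3.14144727e+00 -2.46706128e-04  1.57181106e+00] [-0.07261054  0.05441579 -2.32007877] 0.13577931273299979 86.56785617116839
s prong corner [219.41073178 136.59422268] tip [220.7580603  150.22922695]
t prong corner [336.60821936 214.93323185] tip [334.21887213 215.88544742]
```

View pics/c3.png

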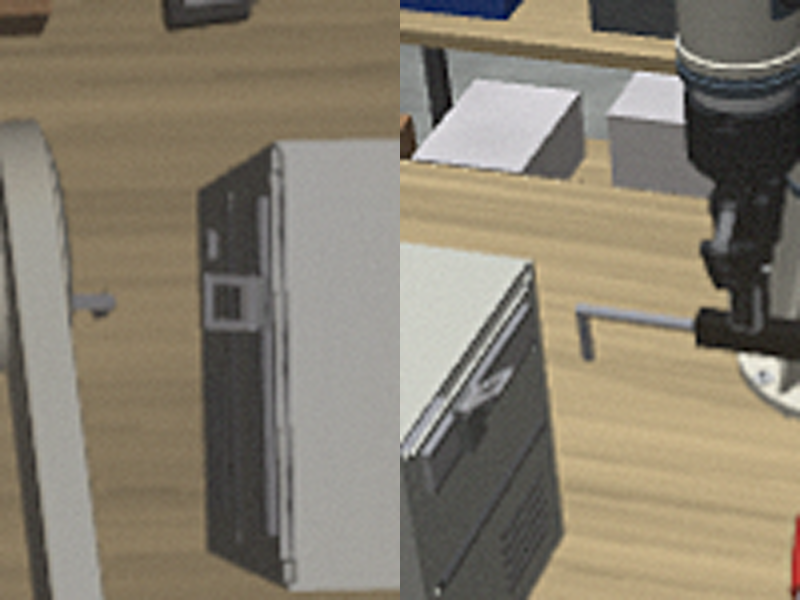

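The pole is held level, prong down. Corner at top-view pixel (336,215.5), close to the prediction; eye opening at (367,215). In the scene view the corner is at (221,137.5) and the eye at (197.5,156). I work out the difference.

```bash
python3 - <<'E'
from h import *
s=load('s1');t=load('t1')
c,e1=tri(t,(336.3,215.4),s,(220.6,137.4)); e,e2=tri(t,(367.2,215.25),s,(197.4,156.2))
print(c,e1,e,e2,e-c)
print(onz(t,(336.3,215.4),361.5),onz(t,(367.2,215.25),279))
print('bail outer edge',onz(t,(310+204/4,215),292), 'tip',tri(t,(334.6,216.2),s,(222,149.5)))
E
```

```text
[498.09555727 -82.47247735 358.14119114] 2.4591679959432904 [ 499.85751114 -162.363499    280.66037091] 4.921269283258847 [  1.76195387 -79.89102164 -77.48082022]
[498.33841864 -83.25645137 361.5       ] [ 500.73206055 -165.02851351  279.        ]
bail outer edge [ 501.06220961 -148.42602435  292.        ] tip (array([497.91053011, -82.68500118, 316.73295312]), np.float64(4.002200615378862))
```

Request:
arm_command([
  {"hand": 10,"tx": -20,"ty": 2,"tz": 0,"wx": 0,"wy": 0,"wz": 0},
  {"hand": 10,"tx": -30,"ty": 0,"tz": 0,"wx": 0,"wy": 0,"wz": 0},
  {"hand": 10,"tx": -22,"ty": 0,"tz": 0,"wx": 0,"wy": 0,"wz": 0},
  {"hand": 10,"tx": -10,"ty": 0,"tz": 0,"wx": 0,"wy": 0,"wz": 0},
  {"hand": 10,"tx": 0,"ty": 0,"tz": 5,"wx": 0,"wy": 0,"wz": 0},
  {"hand": 10,"tx": 0,"ty": 0,"tz": 10,"wx": 0,"wy": 0,"wz": 0},
  {"hand": 10,"tx": 0,"ty": 0,"tz": 10,"wx": 0,"wy": 0,"wz": 0},
  {"hand": 10,"tx": 0,"ty": 0,"tz": 0,"wx": 0,"wy": 0,"wz": 0},
])

```text
clock: 7.42
eef_pos: [500.5, -41.7, 320.5]
tcp_rot: [-3.139, -0.0, 1.571]
contact_force: [-0.3, -0.0, -1.4]
opening: 0.136
grasp_force: 86.6
```

```bash
python3 - <<'E'
from h import *
a=grab('scene','s2');b=grab('top','t2')
A=cv2.imread('pics/t2.png');B=cv2.imread('pics/s2.png')
o=np.zeros((600,800,3),np.uint8)
o[:,:400]=cv2.resize(A[165:265,340:407],(400,600),interpolation=cv2.INTER_CUBIC)
o[:,400:]=cv2.resize(B[110:210,170:237],(400,600),interpolation=cv2.INTER_CUBIC)
cv2.imwrite('pics/c4.png',o)
E
```

```text
(no output)
```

View pics/c4.png

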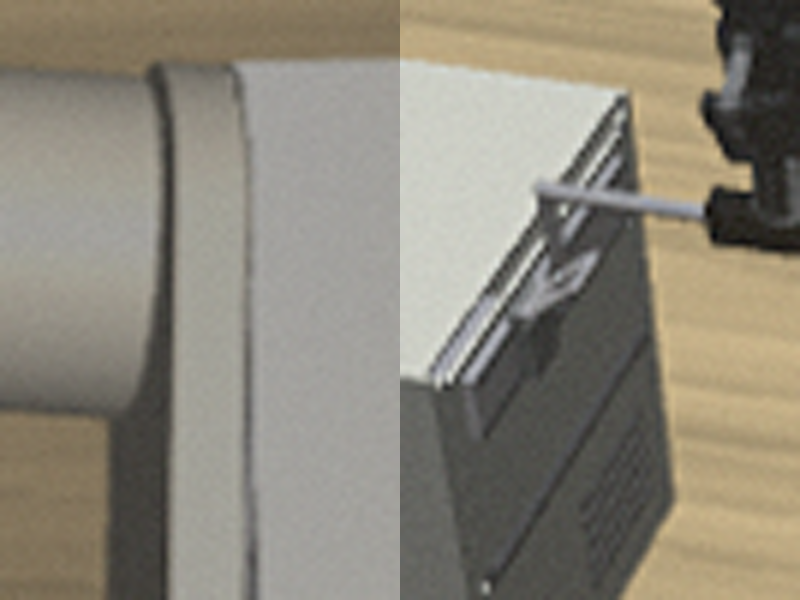

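```bash
python3 - <<'E'
from h import *
s=load('s2')
B=cv2.imread('pics/s2.png')
x0,y0=180,132;k=14
o=cv2.resize(B[y0:y0+42,x0:x0+40],None,fx=k,fy=k,interpolation=cv2.INTER_CUBIC)
o=cv2.LUT(o,(np.clip((np.arange(256)/255)**0.55*255,0,255)).astype(np.uint8))
def mk(P,c):
    u=(proj(s,P)-[x0,y0]+.5)*k; cv2.circle(o,tuple(int(v) for v in u),4,c,1); print(P,u)
T=np.array([500.5,-41.7-124.6,320.5+14.4])
mk(T,(0,0,255)); mk(T-[0,0,46.5],(0,0,255))
for l,w in((3,10),(3,-10),(31,10),(31,-10)): mk([500.5+w,-195+16+l*.766,268+l*.643],(0,255,0))
cv2.imwrite('pics/c5.png',o)
E
```

```text
[ 500.5 -166.3  334.9] [189.93995476 128.50227452]
[ 500.5 -166.3  288.4] [216.02294282 313.65142777]
[510.5, -176.702, 269.929] [162.34002546 405.25711769]
[490.5, -176.702, 269.929] [198.26651369 351.00511463]
[510.5, -155.254, 287.933] [247.52573499 350.26820484]
[490.5, -155.254, 287.933] [283.03595094 295.9504775 ]
```

View pics/c5.png

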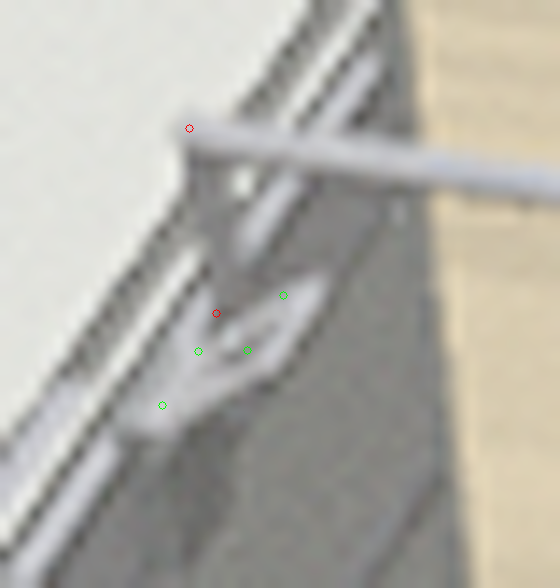

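The prong tip (230,305 in the crop) hangs just over the opening's inner half. I shift it outwards 2 mm and lower it step by step while watching the force.

Request:
arm_command([
  {"hand": 10,"tx": 2,"ty": 0,"tz": 0,"wx": 0,"wy": 0,"wz": 0},
  {"hand": 10,"tx": 0,"ty": 0,"tz": 4,"wx": 0,"wy": 0,"wz": 0},
  {"hand": 10,"tx": 0,"ty": 0,"tz": 4,"wx": 0,"wy": 0,"wz": 0},
  {"hand": 10,"tx": 0,"ty": 0,"tz": 4,"wx": 0,"wy": 0,"wz": 0},
  {"hand": 10,"tx": 0,"ty": 0,"tz": 4,"wx": 0,"wy": 0,"wz": 0},
  {"hand": 10,"tx": 0,"ty": 0,"tz": 0,"wx": 0,"wy": 0,"wz": 0},
])

```text
clock: 8.28
eef_pos: [501.0, -40.2, 305.4]
tcp_rot: [-3.141, -0.0, 1.571]
contact_force: [0.5, 0.8, -2.6]
opening: 0.138
grasp_force: 86.6
```

```bash
python3 -c "
from rig import r
s=r.sense();print(s['eef_pos'],s['contact_force'],s['wrist_torque'])"
```

```text
[500.9815061  -40.18464347 305.36364714] [ 0.50439227  0.81037061 -2.57710132] [ 0.04989113 -0.04313566 -0.02882989]
```

Request:
arm_command([
  {"hand": 10,"tx": 0,"ty": 0,"tz": 5,"wx": 0,"wy": 0,"wz": 0},
  {"hand": 10,"tx": 0,"ty": 0,"tz": 5,"wx": 0,"wy": 0,"wz": 0},
  {"hand": 10,"tx": 0,"ty": 0,"tz": 4,"wx": 0,"wy": 0,"wz": 0},
  {"hand": 10,"tx": 0,"ty": 0,"tz": 3,"wx": 0,"wy": 0,"wz": 0},
  {"hand": 10,"tx": 0,"ty": 0,"tz": 0,"wx": 0,"wy": 0,"wz": 0},
])

```text
clock: 8.9
eef_pos: [501.1, -40.2, 288.5]
tcp_rot: [-3.141, -0.0, 1.571]
contact_force: [-0.2, -0.7, -2.1]
opening: 0.141
grasp_force: 86.6
```

```bash
python3 - <<'E'
import numpy as np
th=np.r_[0,np.arange(.05,1.33,.05)]
P=np.c_[149.9*np.sin(th)+42*np.cos(th)-7.5,149.9*np.cos(th)-42*np.sin(th)+7.5]
print('tcp y,z at theta0',P[0]+[-195+124.6,140-14.4])
for t,p,d in zip(th[1:],P[1:],np.diff(P,axis=0)): print(t.round(2),'tx %.1f tz %.1f'%(d[0],-d[1]),'tcp y %.0f z %.0f'%(p[0]-195+124.6,p[1]+140-14.4))
E
```

```text
tcp y,z at theta0 [-35.9 283. ]
0.05 tx 7.4 tz 2.3 tcp y -28 z 281
0.1 tx 7.3 tz 2.7 tcp y -21 z 278
0.15 tx 7.2 tz 3.0 tcp y -14 z 275
0.2 tx 7.0 tz 3.4 tcp y -7 z 272
0.25 tx 6.8 tz 3.7 tcp y -0 z 268
0.3 tx 6.6 tz 4.1 tcp y 7 z 264
0.35 tx 6.4 tz 4.4 tcp y 13 z 260
0.4 tx 6.2 tz 4.7 tcp y 19 z 255
0.45 tx 6.0 tz 5.0 tcp y 25 z 250
0.5 tx 5.7 tz 5.3 tcp y 31 z 245
0.55 tx 5.4 tz 5.6 tcp y 36 z 239
0.6 tx 5.1 tz 5.8 tcp y 41 z 233
0.65 tx 4.8 tz 6.1 tcp y 46 z 227
0.7 tx 4.5 tz 6.3 tcp y 51 z 221
0.75 tx 4.2 tz 6.5 tcp y 55 z 214
0.8 tx 3.9 tz 6.7 tcp y 59 z 207
0.85 tx 3.5 tz 6.9 tcp y 62 z 200
0.9 tx 3.2 tz 7.1 tcp y 66 z 193
0.95 tx 2.8 tz 7.2 tcp y 68 z 186
1.0 tx 2.5 tz 7.4 tcp y 71 z 179
1.05 tx 2.1 tz 7.5 tcp y 73 z 171
1.1 tx 1.7 tz 7.6 tcp y 75 z 164
1.15 tx 1.3 tz 7.7 tcp y 76 z 156
1.2 tx 1.0 tz 7.7 tcp y 77 z 148
1.25 tx 0.6 tz 7.8 tcp y 78 z 141
1.3 tx 0.2 tz 7.8 tcp y 78 z 133
```

Request:
arm_command([
  {"hand": 10,"tx": 2,"ty": 0,"tz": 2,"wx": 0,"wy": 0,"wz": 0},
  {"hand": 10,"tx": 2,"ty": 0,"tz": 1,"wx": 0,"wy": 0,"wz": 0},
  {"hand": 10,"tx": 4,"ty": 0,"tz": 1.5,"wx": 0,"wy": 0,"wz": 0},
  {"hand": 10,"tx": 4,"ty": 0,"tz": 1.5,"wx": 0,"wy": 0,"wz": 0},
  {"hand": 10,"tx": 7,"ty": 0,"tz": 3,"wx": 0,"wy": 0,"wz": 0},
  {"hand": 10,"tx": 7,"ty": 0,"tz": 3,"wx": 0,"wy": 0,"wz": 0},
])

```text
clock: 9.65
eef_pos: [501.2, -13.8, 276.6]
tcp_rot: [3.142, 0.0, 1.571]
contact_force: [-0.1, -2.4, -0.7]
opening: 0.136
grasp_force: 86.5
```

```bash
python3 -c "
from rig import r
s=r.sense();print(s['eef_pos'],s['contact_force'],s['wrist_torque'])"
```

```text
[501.21192222 -13.81722237 276.58337164] [-0.08924405 -2.37246589 -0.73431568] [-0.61317862 -0.05306049  0.02265795]
```

The pull shows about -3 N in y, so the flap is following. On along the arc.

Request:
arm_command([
  {"hand": 10,"tx": 7,"ty": 0,"tz": 4,"wx": 0,"wy": 0,"wz": 0},
  {"hand": 10,"tx": 7,"ty": 0,"tz": 4,"wx": 0,"wy": 0,"wz": 0},
  {"hand": 10,"tx": 6.5,"ty": 0,"tz": 4,"wx": 0,"wy": 0,"wz": 0},
  {"hand": 10,"tx": 6.5,"ty": 0,"tz": 4.5,"wx": 0,"wy": 0,"wz": 0},
  {"hand": 10,"tx": 6,"ty": 0,"tz": 4.7,"wx": 0,"wy": 0,"wz": 0},
  {"hand": 10,"tx": 6,"ty": 0,"tz": 5,"wx": 0,"wy": 0,"wz": 0},
  {"hand": 10,"tx": 5.5,"ty": 0,"tz": 5.3,"wx": 0,"wy": 0,"wz": 0},
])

```text
clock: 10.52
eef_pos: [501.2, 30.7, 245.0]
tcp_rot: [3.141, -0.0, 1.571]
contact_force: [-0.4, -1.8, -0.1]
opening: 0.14
grasp_force: 86.0
```

```bash
python3 - <<'E'
from h import *
from rig import r
a=grab('scene','s3')
s=r.sense();print(s['eef_pos'],s['contact_force'],s['wrist_torque'])
B=cv2.imread('pics/s3.png')
cv2.imwrite('pics/c6.png',cv2.resize(B[100:220,150:280],None,fx=5,fy=5,interpolation=cv2.INTER_CUBIC))
E
```

```text
[500.83713256  31.24169822 244.26659896] [-0.86047481 -0.52302268 -1.84548227] [-0.27640304 -0.01865039 -0.00855921]
```

View pics/c6.png

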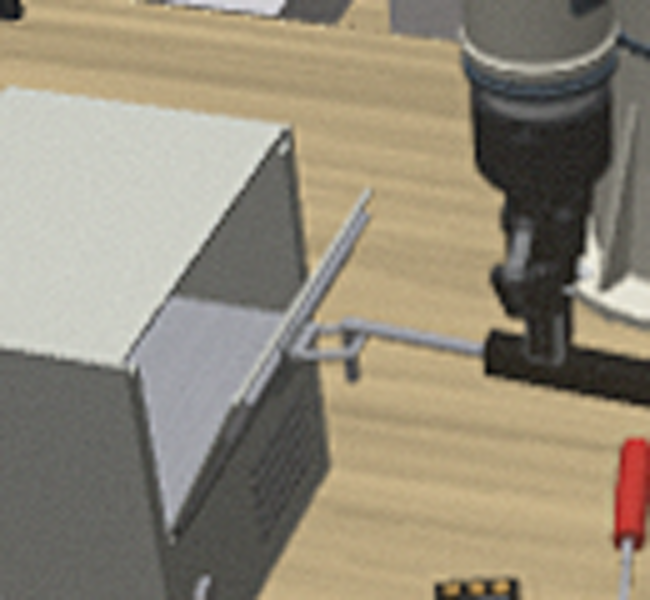

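The flap is open about 0.5 rad, with the prong through the eye (350,345 in the crop). I continue down.

Request:
arm_command([
  {"hand": 10,"tx": 5.4,"ty": 0,"tz": 5.6,"wx": 0,"wy": 0,"wz": 0},
  {"hand": 10,"tx": 5.1,"ty": 0,"tz": 5.8,"wx": 0,"wy": 0,"wz": 0},
  {"hand": 10,"tx": 4.8,"ty": 0,"tz": 6.1,"wx": 0,"wy": 0,"wz": 0},
  {"hand": 10,"tx": 4.5,"ty": 0,"tz": 6.3,"wx": 0,"wy": 0,"wz": 0},
  {"hand": 10,"tx": 4.2,"ty": 0,"tz": 6.5,"wx": 0,"wy": 0,"wz": 0},
  {"hand": 10,"tx": 3.9,"ty": 0,"tz": 6.7,"wx": 0,"wy": 0,"wz": 0},
  {"hand": 10,"tx": 3.5,"ty": 0,"tz": 6.9,"wx": 0,"wy": 0,"wz": 0},
  {"hand": 10,"tx": 3.2,"ty": 0,"tz": 7.1,"wx": 0,"wy": 0,"wz": 0},
])

```text
clock: 11.58
eef_pos: [501.2, 65.2, 193.8]
tcp_rot: [-3.142, -0.0, 1.571]
contact_force: [-0.3, -0.4, -1.2]
opening: 0.137
grasp_force: 85.6
```

Request:
arm_command([
  {"hand": 10,"tx": 2.8,"ty": 0,"tz": 7.2,"wx": 0,"wy": 0,"wz": 0},
  {"hand": 10,"tx": 2.5,"ty": 0,"tz": 7.4,"wx": 0,"wy": 0,"wz": 0},
  {"hand": 10,"tx": 2,"ty": 0,"tz": 7.5,"wx": 0,"wy": 0,"wz": 0},
  {"hand": 10,"tx": 1.5,"ty": 0,"tz": 7.6,"wx": 0,"wy": 0,"wz": 0},
  {"hand": 10,"tx": 1,"ty": 0,"tz": 7.7,"wx": 0,"wy": 0,"wz": 0},
])

```text
clock: 12.2
eef_pos: [501.2, 74.8, 156.4]
tcp_rot: [-3.142, -0.0, 1.571]
contact_force: [-0.7, 0.8, -0.4]
opening: 0.136
grasp_force: 85.6
```

Request:
arm_command([
  {"hand": 10,"tx": 0.7,"ty": 0,"tz": 6,"wx": 0,"wy": 0,"wz": 0},
  {"hand": 10,"tx": 0.5,"ty": 0,"tz": 6,"wx": 0,"wy": 0,"wz": 0},
  {"hand": 10,"tx": 0,"ty": 0,"tz": 4,"wx": 0,"wy": 0,"wz": 0},
  {"hand": 10,"tx": 0,"ty": 0,"tz": 3,"wx": 0,"wy": 0,"wz": 0},
  {"hand": 10,"tx": 0,"ty": 0,"tz": 0,"wx": 0,"wy": 0,"wz": 0},
])

```text
clock: 12.82
eef_pos: [501.1, 75.8, 137.7]
tcp_rot: [-3.141, 0.0, 1.571]
contact_force: [-0.6, -0.6, -0.9]
opening: 0.139
grasp_force: 87.0
```

```bash
python3 - <<'E'
from h import *
from rig import r
a=grab('scene','s4');t=grab('top','t4')
s=r.sense();print(s['eef_pos'],s['contact_force'],s['wrist_torque'])
for nm,f in(('s',a),): print(proj(f,s['eef_pos']+[0,-124.6,14.4]))
o=np.zeros((600,800,3),np.uint8)
B=cv2.imread('pics/s4.png');A=cv2.imread('pics/t4.png')
o[:,:500]=cv2.resize(B[130:250,160:260],None,fx=5,fy=5,interpolation=cv2.INTER_CUBIC)
o[:,500:]=cv2.resize(A[160:310,320:395],None,fx=4,fy=4,interpolation=cv2.INTER_CUBIC)
cv2.imwrite('pics/c7.png',o)
E
```

```text
[501.23137351  75.8318665  137.96585518] [-0.91596684  0.63945188 -0.32515071] [-0.0810801   0.09700995 -0.05935056]
[235.72886699 195.85469825]
```

View pics/c7.png

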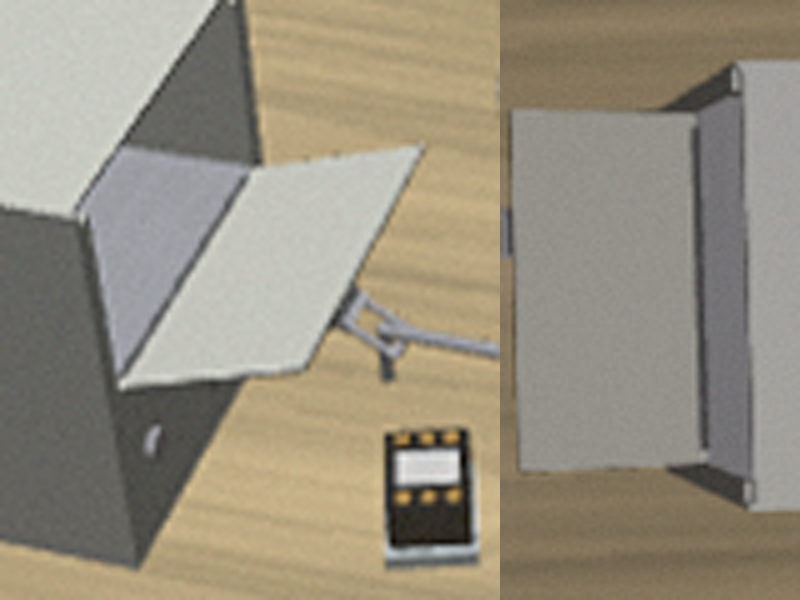

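The flap is nearly down, with the hook still in the eye at (385,330 in the crop), pole unchanged and module clear. I press on gently to feel the stop.

Request:
arm_command([
  {"hand": 10,"tx": 0,"ty": 0,"tz": 2,"wx": 0,"wy": 0,"wz": 0},
  {"hand": 10,"tx": 0,"ty": 0,"tz": 2,"wx": 0,"wy": 0,"wz": 0},
  {"hand": 10,"tx": 0,"ty": 0,"tz": 2,"wx": 0,"wy": 0,"wz": 0},
  {"hand": 10,"tx": 0,"ty": 0,"tz": 0,"wx": 0,"wy": 0,"wz": 0},
])

```text
clock: 13.42
eef_pos: [501.2, 76.0, 131.8]
tcp_rot: [3.142, -0.0, 1.571]
contact_force: [0.2, 1.4, -0.0]
opening: 0.138
grasp_force: 85.4
```

```bash
cat > ang.py <<'E'
from h import *
from rig import r
import sys
f=grab('scene',sys.argv[1]); s=r.sense();print(s['eef_pos'],s['contact_force'],s['wrist_torque'])
for th in(1.1,1.17,1.25):
    print(th,[proj(f,[464+w,-195+130*np.sin(th),140+130*np.cos(th)]).round(1) for w in(114,-114)])
# flap outer edge: bright face -> wood colour change; print top-right bright corner extents
g=cv2.cvtColor(f['image'],cv2.COLOR_RGB2HSV)
m=((g[...,1]<45)&(g[...,2]>140)).astype(np.uint8); m[:158]=0; m[212:]=0; m[:,:180]=0; m[:,256:]=0
n,l,st,_=cv2.connectedComponentsWithStats(m); i=1+st[1:,4].argmax()
c=cv2.approxPolyDP(max(cv2.findContours((l==i).astype(np.uint8),0,2)[0],key=cv2.contourArea),3,True)
print(st[i],c.reshape(-1,2).tolist())
E
python3 ang.py s5
```

```text
[501.27010242  75.93295622 131.85334499] [ 1.13774718  0.18107512 -0.60027432] [-0.01044408  0.02859412  0.02861136]
1.1 [array([216.4, 198.5]), array([240.8, 154. ])]
1.17 [array([217.9, 200.9]), array([242. , 156.2])]
1.25 [array([219.4, 203.6]), array([243.3, 158.8])]
[ 180  158   65   50 2210] [[184, 207], [220, 204], [244, 159], [209, 164], [180, 158], [183, 203], [210, 165]]
```

The flap corners measure (220,204) and (244,159), matching θ=1.25 and unchanged by further pressing, so it is at its stop. Next I unhook straight up.

Request:
arm_command([
  {"hand": 10,"tx": 0,"ty": 0,"tz": -6,"wx": 0,"wy": 0,"wz": 0},
  {"hand": 10,"tx": -4,"ty": 0,"tz": -4,"wx": 0,"wy": 0,"wz": 0},
  {"hand": 10,"tx": 0,"ty": 0,"tz": -8,"wx": 0,"wy": 0,"wz": 0},
  {"hand": 10,"tx": 0,"ty": 0,"tz": -10,"wx": 0,"wy": 0,"wz": 0},
  {"hand": 10,"tx": 0,"ty": 0,"tz": -10,"wx": 0,"wy": 0,"wz": 0},
])

```text
clock: 14.1
eef_pos: [501.3, 71.9, 170.8]
tcp_rot: [3.141, -0.0, 1.571]
contact_force: [0.6, -0.1, -1.3]
opening: 0.139
grasp_force: 87.2
```

```bash
python3 ang.py s6
```

```text
[502.10900836  72.03574695 172.00961237] [0.13528519 0.49652454 0.15490128] [ 0.02037918 -0.07441253 -0.00525963]
1.1 [array([216.4, 198.5]), array([240.8, 154. ])]
1.17 [array([217.9, 200.9]), array([242. , 156.2])]
1.25 [array([219.4, 203.6]), array([243.3, 158.8])]
[ 180  158   65   50 2208] [[184, 207], [220, 204], [244, 159], [209, 164], [180, 158], [183, 203], [210, 165]]
```

Request:
arm_command([
  {"hand": 10,"tx": 0,"ty": 0,"tz": -10,"wx": 0,"wy": 0,"wz": 0},
  {"hand": 10,"tx": 0,"ty": 0,"tz": -20,"wx": 0,"wy": 0,"wz": 0},
  {"hand": 10,"tx": 0,"ty": 0,"tz": -30,"wx": 0,"wy": 0,"wz": 0},
  {"hand": 10,"tx": 0,"ty": 0,"tz": -20,"wx": 0,"wy": 0,"wz": 0},
  {"hand": 10,"tx": 40,"ty": 0,"tz": 0,"wx": 0,"wy": 0,"wz": 0},
  {"hand": 10,"tx": 40,"ty": 0,"tz": 0,"wx": 0,"wy": 0,"wz": 0},
  {"hand": 10,"tx": 40,"ty": 10,"tz": 0,"wx": 0,"wy": 0,"wz": 0},
  {"hand": 10,"tx": 0,"ty": 0,"tz": 0,"wx": 0,"wy": 0,"wz": 0},
])

```text
clock: 15.15
eef_pos: [511.5, 194.2, 250.1]
tcp_rot: [3.141, -0.001, 1.573]
contact_force: [-0.6, -0.8, -2.0]
opening: 0.139
grasp_force: 87.2
```

```bash
python3 ang.py s7; python3 - <<'E'
from h import *
from rig import r
f=load('s7');P=r.sense()['eef_pos']; x,y,z=P
# plane x=x : cast pixels onto it
def onx(uv):
    o,d=ray(f,uv); return o+d*(x-o[0])/d[0]
im=f['image'];V=im.max(2).astype(int);S=cv2.cvtColor(im,cv2.COLOR_RGB2HSV)[...,1]
pc=proj(f,[x,y-124.6,z+14.4]);pt=proj(f,[x,y-124.6,z-32]);pe=proj(f,[x,y-40,z+14.4]);pb=proj(f,[x,y+90,z+14.4]);print('pred',pc,pt,pe,pb)
u0,u1=int(pc[0]),int(pe[0])
pts=[]
for u in range(u0+2,u1-1):
    v=int(round(pc[1]+(pe[1]-pc[1])*(u-pc[0])/(pe[0]-pc[0])))
    col=S[v-10:v+11,u]; k=np.where(col<60)[0]
    if len(k): q=onx((u,v-10+k.mean())); pts.append(q[1:])
pts=np.array(pts);print(len(pts),pts[::4].round(1).tolist()); k=np.polyfit(*pts.T,1);print('shank slope dz/dy',k[0],'z at prong',np.polyval(k,y-124.6)-z)
E
```

```text
[511.03557625 192.71005788 249.88846655] [ 0.00658798  0.27320284 -1.94073729] [-0.05809779 -0.01846042  0.0223502 ]
1.1 [array([216.4, 198.5]), array([240.8, 154. ])]
1.17 [array([217.9, 200.9]), array([242. , 156.2])]
1.25 [array([219.4, 203.6]), array([243.3, 158.8])]
[ 180  158   65   50 2216] [[184, 207], [219, 204], [244, 159], [209, 164], [180, 158], [183, 203], [210, 165]]
pred [271.15529555 174.68210732] [271.39630827 187.28617105] [300.16605733 179.27396652] [346.1310708  186.57293751]
26 [[73.3, 247.8], [85.3, 262.9], [97.1, 270.9], [108.7, 263.8], [120.4, 264.3], [132.0, 263.0], [143.6, 263.5]]
shank slope dz/dy 0.04986196714657743 z at prong 11.841761257275664
```

The shank is level, about 14 mm above the TCP as when taken, so it did not slip, and the flap stayed down. Back over the rest.

Request:
arm_command([
  {"hand": 10,"tx": 21,"ty": 19,"tz": 20,"wx": 0,"wy": 0,"wz": 0},
  {"hand": 10,"tx": 21,"ty": 18.5,"tz": 20,"wx": 0,"wy": 0,"wz": 0},
  {"hand": 10,"tx": 0,"ty": 0,"tz": 20,"wx": 0,"wy": 0,"wz": 0.068},
  {"hand": 10,"tx": 0,"ty": 0,"tz": 20,"wx": 0,"wy": 0,"wz": 0.068},
  {"hand": 10,"tx": 0,"ty": 0,"tz": 30,"wx": 0,"wy": 0,"wz": 0.068},
  {"hand": 10,"tx": 0,"ty": 0,"tz": 25,"wx": 0,"wy": 0,"wz": 0},
  {"hand": 10,"tx": 0,"ty": 0,"tz": 15,"wx": 0,"wy": 0,"wz": 0},
  {"hand": 10,"tx": 0,"ty": 0,"tz": 0,"wx": 0,"wy": 0,"wz": 0},
])

```text
clock: 16.2
eef_pos: [548.1, 233.0, 99.2]
tcp_rot: [-3.14, 0.001, 1.366]
contact_force: [0.4, -0.1, -1.4]
opening: 0.135
grasp_force: 87.2
```

```bash
python3 -c "
from rig import r
import numpy as np
for i in range(1):
  s=r.sense();print(s['eef_pos'],s['tcp_rot'],s['contact_force'])
y=s['tcp_rot'][2];d=np.array([548.8,236.1])-s['eef_pos'][:2]
print('tx',np.cos(y)*d[0]+np.sin(y)*d[1],'ty',np.sin(y)*d[0]-np.cos(y)*d[1])"
```

```text
[548.09197861 232.97372026  99.17186682] [-3.13997560e+00  1.24534963e-03  1.36627023e+00] [ 0.3622835  -0.08906391 -1.37119365]
tx 3.2049211494636927 ty 0.058307054543669024
```

Request:
arm_command([
  {"hand": 10,"tx": 3,"ty": 0,"tz": 12,"wx": 0,"wy": 0,"wz": 0},
  {"hand": 10,"tx": 0,"ty": 0,"tz": 12,"wx": 0,"wy": 0,"wz": 0},
  {"hand": 10,"tx": 0,"ty": 0,"tz": 8,"wx": 0,"wy": 0,"wz": 0},
  {"hand": 10,"tx": 0,"ty": 0,"tz": 4,"wx": 0,"wy": 0,"wz": 0},
  {"hand": 10,"tx": 0,"ty": 0,"tz": 2.5,"wx": 0,"wy": 0,"wz": 0},
  {"hand": 10,"tx": 0,"ty": 0,"tz": 0,"wx": 0,"wy": 0,"wz": 0},
  {"hand": 10,"tx": 0,"ty": 0,"tz": 0,"wx": 0,"wy": 0,"wz": 0},
])

```text
clock: 17.08
eef_pos: [549.5, 236.9, 61.7]
tcp_rot: [3.141, -0.0, 1.367]
contact_force: [0.2, 0.4, -2.4]
opening: 0.139
grasp_force: 87.2
```

Request:
arm_command([
  {"hand": 10,"tx": 0,"ty": 0,"tz": 1,"wx": 0,"wy": 0,"wz": 0},
  {"hand": 10,"tx": 0,"ty": 0,"tz": 0.5,"wx": 0,"wy": 0,"wz": 0},
  {"hand": 10,"tx": 0,"ty": 0,"tz": 0,"wx": 0,"wy": 0,"wz": 0},
])

```text
clock: 17.45
eef_pos: [549.6, 237.0, 60.6]
tcp_rot: [3.141, -0.0, 1.367]
contact_force: [-1.8, -0.7, 5.1]
opening: 0.134
grasp_force: 90.7
```

Contact with the saddle floors at the same height as before (5 N). Release and rise.

Request:
arm_command([
  {"hand": 30,"tx": 0,"ty": 0,"tz": 0,"wx": 0,"wy": 0,"wz": 0},
  {"hand": 45,"tx": 0,"ty": 0,"tz": 0,"wx": 0,"wy": 0,"wz": 0},
  {"hand": 60,"tx": 0,"ty": 0,"tz": 0,"wx": 0,"wy": 0,"wz": 0},
  {"hand": 60,"tx": 0,"ty": 0,"tz": 0,"wx": 0,"wy": 0,"wz": 0},
  {"hand": 60,"tx": 0,"ty": 0,"tz": -20,"wx": 0,"wy": 0,"wz": 0},
  {"hand": 60,"tx": 0,"ty": 0,"tz": -40,"wx": 0,"wy": 0,"wz": 0},
  {"hand": 60,"tx": 0,"ty": 0,"tz": -56,"wx": 0,"wy": 0,"wz": 0},
  {"hand": 60,"tx": 0,"ty": 0,"tz": 0,"wx": 0,"wy": 0,"wz": 0},
])

```text
clock: 18.45
eef_pos: [552.1, 238.1, 180.6]
tcp_rot: [3.135, -0.005, 1.367]
contact_force: [0.5, 0.1, -0.3]
opening: 0.702
grasp_force: 0.0
```

```bash
python3 ang.py s8; python3 - <<'E'
from h import *
f=grab('wrist','w9');s=load('s8');s0=load('s0')
h=cv2.cvtColor(f['image'],cv2.COLOR_RGB2HSV)
m=(h[...,2]<75).astype(np.uint8)
n,l,st,ce=cv2.connectedComponentsWithStats(m)
for i in range(1,n):
    if 1500<st[i,4]<8000 and st[i,0]>200 and st[i,0]<350: print(st[i]); a=onz(f,(st[i,0]+st[i,2]/2,st[i,1]),87);b=onz(f,(st[i,0]+st[i,2]/2,st[i,1]+st[i,3]),87);print((a+b)/2,np.linalg.norm(a-b),np.arctan2(*(b-a)[[1,0]]))
# scene diff around the pole/rest and bystanders vs start
d=np.abs(s['image'].astype(int)-s0['image']).max(2); print('diff px pole region',(d[220:280,275:365]>50).sum())
print('module/relay/carton/inverter region',(d[205:335,145:330]>50).sum())
E
```

```text
[550.61014253 237.38467614 177.97115433] [-1.09527359  0.12584545 -0.33310513] [-0.02805116 -0.04438105 -0.00204292]
1.1 [array([216.4, 198.5]), array([240.8, 154. ])]
1.17 [array([217.9, 200.9]), array([242. , 156.2])]
1.25 [array([219.4, 203.6]), array([243.3, 158.8])]
[ 180  158   65   50 2206] [[184, 207], [220, 203], [244, 159], [209, 164], [180, 158], [183, 203], [210, 165]]
[ 267   88   21  159 3234]
[554.40003699 263.63137153  87.        ] 126.91379565683305 -1.7773950413714357
diff px pole region 13
module/relay/carton/inverter region 132
```

The pole is back where it was (within about 2 mm, same yaw, scene image unchanged there), the flap is at its stop, and the hand is clear.

```bash
python3 -c "
from rig import r
print(r.sign_off())"
```

```text
the job is handed in; nothing more can be done
None
```

I pulled the flap down to its stop with the pole, laid the pole back in both saddles with the prong hanging at the same end, and handed the job in at about 18.6 s; no verdict came back.

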